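Hold the setting collar home on the bench comparator

ROBOT

A 6-joint arm with a two-finger parallel gripper is mounted at the origin on the work surface. World frame = base frame: x ahead of the robot, y to its left, z up, the work surface at z = 0. Lengths are in m, angles in rad, forces in N, time in s.
With the tool pointing down it reaches from about 0.3 to 0.775 m from the base axis. Payload 14.6 kg.
Tool frame: the origin (TCP) lies at the very end of the fingers, on their centre line; the grasp point (between the pads) lies 19 mm behind it; z points along the fingers, y is the line along which they close (so a half turn about z gives the same grasp; the last joint's range is limited). The gripper opens to 94 mm and grips with 3 to 60 N. Pads are 16 mm wide; open, the fingers measure 119 mm over their backs; the gripper's body (75 mm by 177 mm) begins 78 mm behind the grasp point.
Start: joints at [-1.269, 0.3, 1.521, -0, 1.321, -0.067], TCP at [0.198, -0.513, 0.205] pointing down, gripper open.
Joint ranges: [-3.03, 3.03], [-0.79, 2.21], [0.23, 2.52], [-1.04, 4.18], [0, 3.07], [-2.55, 2.55]. Speed limits (rad/s): [2.22, 2.22, 2.57, 3.14, 3.14, 3.14].

INTERFACE

Orientations are given as [roll, pitch, yaw] about the fixed x, y, z axes, in that order (R = Rz(yaw) Ry(pitch) Rx(roll)).
In Python, from station import * gives the robot as it stands.
- The arm moves only by the tool jog_arm, never from a script. Its argument "rows" is a list of rows, each a list of 3 entries, a list of its own where there are three numbers: the shift along the tool's x, y, z in m, then the turn about the tool's z in degrees, then the finger opening in m, from 0 to 0.094. A call has 1 to 12 rows; each row shifts and turns the commanded pose from where the row before left it, along the tool's axes as they then stand; what a row does not reach is not made up. A row lasts 1/12 s, in which the tool goes at most 41.7 mm and 7.16 degrees, less where a joint would pass 70% of its speed; a pose out of reach is approached as far as the arm can. A call is refused whole if a number of a shift passes 0.0417 or a number of a turn 7.16, either way. A call with a gripper value outside its range is refused whole. The fingers move at their own pace and stop on an object; "squeeze" is the grip in N (left out, the last holds). Time passes only in rows, so rows that do not move let the fingers close. It gives the time, the measured TCP pose, the force, the opening and the grip force at its end, in the units of the state.
- get_obs(): the state, without advancing time (a new reading comes with each control period).
- camera(name): name is "scene" or "top" or "wrist"; returns a dict with "image" (420x560x3 uint8, red, green, blue), "range_z" (420x560 float32, m along the optical axis (not along the pixel's ray), 0 where there is no reading), "K" (3x3 intrinsics, pixels), "world_from_camera" (4x4, takes a point from camera to world coordinates); the wrist camera has in their place "T_tool_cam" (4x4, takes a point from camera to tool coordinates, whose origin is the TCP and whose axes are the flange's). Camera axes: x right, y up, looking along -z (the intrinsics and any distortion apply to the point x, -y, -z); pixel columns grow to the right and rows downward; lengths in m; the calibration is good to about 2 mm. A picture is of the moment at which its call begins: read the wrist's pose just before it.
- hand_in(): hands the job in; it is judged then, once.
Trained networks look in a picture, given as the dict that the camera call returned (one of the last four; its "shot" number tells which), for a name from the list of things; names that differ only in an ending like _2 or _b are one class to them, and where a whole thing is asked for, a point or a joint stands for the part that bears it (a point fixed in the world has none). Each returns a list of dicts, best first, with "p" (0 to 1); they miss things now and then, are a little off and sometimes report something else, mostly with a low value. They report only what shows in the picture. A call takes as long as a camera call.
- search_frame(label, picture): "at" ([column, row] as shares, 0 to 1, of the picture: columns of its width, rows of its height, amid what is visible of it).
- spot_point(label, picture): "at" ([column, row] as shares, 0 to 1, of the picture: columns of its width, rows of its height: a listed point, or the origin of a listed thing).
The state is a dict: "time_s": time; "qpos": joint angles; "joint_vel": joint speeds; "tau": joint torques, N m; "ee_pos": TCP position; "eef_rot": TCP orientation; "force": force on the tool from outside, world axes, zero at the start; "moment": the same for the moment, N m; "grip_width": finger opening in m; "grip_force": force on a finger pad.
Only numpy, scipy, OpenCV 4.12 (cv2) and the standard library are available. Lean on these libraries where they do the work, as an engineer would, in place of code of your own. Each camera call takes 0.05 s, during which the arm holds its last target. There are 200 camera calls.

TASK

The bench comparator is to be zeroed: take the knurled setting collar that stands on the bench, put it upright over the comparator's pinned spigot, and turn it until the keyways hidden in its bore drop over the pins. Then push it fully home against the sprung measuring ring, down onto the steel boss, and finish like that: the program ends while you are still holding the collar pushed home, so do not let go. Leave the plug gauges, the elbow and the deadweight where they are.

Things in the scene. Friction and masses are not known exactly. Their poses are not given: they have to be found in the camera images.
- collar_center (a point): Centre, half-way up, of the loose knurled steel setting collar: a round ring 48 mm outside diameter, 50 mm tall, bore 26 mm diameter right through, about 0.5 kg. It stands upright on the bench at the start, z up, with room all round it. When placed, this point is above seat by 43.5 mm riding on the pins, 29 mm dropped onto the sprung ring, 25 mm fully home.
- collar_foot (a point): Centre of the same collar's lower face, 25 mm below its centre. Three equal keyways, 120 degrees apart, are cut in the bore: 9 mm wide, out to 18.5 mm radius, open at this face and 23 mm deep upward. Nothing on the outside shows where they are. The flat face between them rides on the pins until keyways and pins meet: every 120 degrees of turn, within about 7 degrees.
- seat (a point): Point on the upright spigot's axis at the level of the boss, 52 mm above the bench; z up. The boss is a flat round steel face, 64 mm diameter, on the fixed comparator: a black bakelite housing 108 x 176 mm (long side along this point's y), top 46 mm above the bench, steel foot 125 x 205 mm. A flat dial lies in its top, 87 mm towards -y of this point, no higher than the boss.
- spigot_tip (a point): Centre of the top of the steel spigot, 34 mm above seat. The spigot is 24 mm diameter, its last 4 mm tapering to 18 mm. Three radial pins of 5 mm diameter, 120 degrees apart, stick out of it to 16.5 mm radius, their tops 18.5 mm above the boss. The angle at which the pins stand is different every time, and this point's axes do not show it.
- ring (a joint): How far the sprung measuring ring round the foot of the spigot (39 mm diameter, 4 mm proud of the boss) is pressed down, m: 0 = up, 0.004 = level with the boss, where the collar stops. Its spring pushes up with 8 N at 0 and 13 N at 0.004; the collar's weight alone does not press it down. The dial's pointer turns with it.
- plug_rack_center (a point): Bystander: a dark wooden block 55 x 170 x 22 mm (long side along its y) with three knurled steel plug gauges standing in it, 101 mm high in all; point on its middle, 50 mm above the bench. Leave alone.
- elbow_center (a point): Bystander: a copper pipe elbow lying on the bench, two 33 mm thick arms at a right angle, about 67 mm each; point inside the bend, 16.5 mm above the bench. Leave alone.
- deadweight_center (a point): Bystander: a squat round iron deadweight, 92 mm diameter, 64 mm high with its knob; point on its axis 30 mm above the bench. Leave alone.

How it is judged:
At the end, for the whole second after the job is handed in: The collar is over the spigot (axes within 4 mm, upright within 4 degrees) with its centre less than 26.5 mm above the boss (fully home is 25), the sprung ring is pressed at least 2.5 mm down, and the fingers are still on the collar with more than 2 N, all through the last second (z of collar_center in the frame of seat below 0.0265 m and horizontal distance between collar_center and seat below 0.004 m and angle between collar_center's own z axis and vertical below 0.07 rad and value of joint ring above 0.0025 m and contact force between the fingers and collar above 2 N); the arm keeps its last pose, push and grip.
It fails at once if the plug gauge block is pushed more than 2 cm or tipped (distance of plug_rack_center from where it was at the start of the episode above 0.02 m or angle between plug_rack_center's own z axis and vertical above 0.4 rad).
It fails at once if the copper elbow is moved more than 2 cm (distance of elbow_center from where it was at the start of the episode above 0.02 m).
It fails at once if the deadweight is moved more than 2 cm (distance of deadweight_center from where it was at the start of the episode above 0.02 m).
It also fails if it takes over 58 s, if anything falls off the work surface, if the arm or the gripper's body presses on something with over 40 N, if the wrist force passes 120 N, or if a joint passes its speed limit or range.

## Working session

There is one attempt and no reset: what is moved stays moved. The work goes in short steps, Python scripts to look and compute and a tool call to move; the robot and the scene stay as the last step left them, time stands still between calls to the robot, and variables do not carry over. Pictures are saved under pics/ and viewed, at most 10 in all, crops included, and the job is handed in when it is done.

Besides the shell and the picture viewer there is one more tool, called by a JSON object that holds its "name" and its "arguments", one argument or row to a line. jog_arm: Moves the arm, as the interface text tells. Its arguments: {"type":"object","properties":{"rows":{"type":"array","items":{"type":"array"}},"squeeze":{"type":"number"}},"required":["rows"]}

```bash
mkdir -p pics; cat > h.py <<'E'
from station import *
import numpy as np, cv2
from scipy.spatial.transform import Rotation as R
def save(c,n): cv2.imwrite('pics/'+n,cv2.cvtColor(c['image'],cv2.COLOR_RGB2BGR))
def W(c,o=None):
    if 'world_from_camera' in c: return np.array(c['world_from_camera'])
    T=np.eye(4);T[:3,:3]=R.from_euler('xyz',o['eef_rot']).as_matrix();T[:3,3]=o['ee_pos'];return T@np.array(c['T_tool_cam'])
def cloud(c,T):
    z=c['range_z'];K=np.array(c['K']);v,u=np.mgrid[:420,:560]
    p=np.stack([(u-K[0,2])*z/K[0,0],-(v-K[1,2])*z/K[1,1],-z],-1)
    P=p@T[:3,:3].T+T[:3,3];P[z<=0]=np.nan;return P
def ray(c,T,at,zw):
    K=np.array(c['K']);u,v=at[0]*560,at[1]*420
    d=T[:3,:3]@np.array([(u-K[0,2])/K[0,0],-(v-K[1,2])/K[1,1],-1]);o=T[:3,3]
    return o+d*(zw-o[2])/d[2]
def circ(P):  # circle fit xy
    A=np.c_[2*P[:,:2],np.ones(len(P))];s=np.linalg.lstsq(A,(P[:,:2]**2).sum(1),rcond=None)[0]
    return s[:2],np.sqrt(s[2]+s[0]**2+s[1]**2)
E
python3 - <<'E'
from h import *
o=get_obs();print(o)
for n in ['scene','top']:
    c=camera(n);save(c,n+'1.png');T=W(c);P=cloud(c,T)
    for l,z in [('collar_center',.025),('collar_foot',0),('seat',.052),('spigot_tip',.086),('plug_rack_center',.05),('elbow_center',.0165),('deadweight_center',.03)]:
        for r in spot_point(l,c)[:2]: print(n,l,r['p'],np.round(r['at'],3),ray(c,T,r['at'],z).round(3))
    print(n,T[:3,3], c.get('dist'), c.keys())
E
```

```text
{'time_s': 0.0, 'qpos': array([-1.26858742e+00,  3.00506978e-01,  1.52156463e+00,  2.26517499e-05,
        1.32069097e+00, -6.66624689e-02]), 'joint_vel': array([-7.68397119e-04, -9.70391381e-04, -1.28831400e-03, -1.12747559e-03,
       -2.72759020e-03, -3.80360398e-05]), 'tau': array([ 1.08856453e-03, -5.31806910e+01, -3.52737987e+01,  7.08793360e-02,
        2.44129321e-02, -8.02641716e-05]), 'ee_pos': array([ 0.19820463, -0.51277245,  0.20487361]), 'eef_rot': array([-3.14042679e+00, -9.98237125e-05,  3.68865695e-01]), 'force': array([-0.3219102 ,  0.1752444 ,  0.25068627]), 'moment': array([-0.01723182,  0.04106306,  0.01335282]), 'grip_force': 0.0, 'grip_width': 0.09397095900527397}
scene collar_center 0.91 [0.524 0.461] [0.542 0.26  0.025]
scene collar_center 0.58 [0.591 0.666] [0.764 0.18  0.025]
scene collar_foot 0.59 [0.519 0.483] [0.541 0.252 0.   ]
scene seat 0.73 [0.265 0.616] [ 0.546 -0.082  0.052]
scene spigot_tip 0.85 [0.258 0.594] [ 0.55  -0.083  0.086]
scene plug_rack_center 0.68 [0.59  0.669] [0.776 0.164 0.05 ]
scene elbow_center 0.93 [0.387 0.882] [ 0.784 -0.077  0.016]
scene deadweight_center 0.93 [0.629 0.409] [0.566 0.416 0.03 ]
scene [ 1.0343375  -0.1444082   0.65293678] None dict_keys(['image', 'range_z', 'K', 'world_from_camera', 'shot'])
top collar_center 0.93 [0.408 0.565] [0.544 0.256 0.025]
top collar_foot 0.62 [0.412 0.566] [0.547 0.255 0.   ]
top seat 0.94 [0.721 0.592] [ 0.55  -0.078  0.052]
top seat 0.38 [0.509 0.294] [0.778 0.168 0.052]
top plug_rack_center 0.95 [0.511 0.289] [0.783 0.166 0.05 ]
top elbow_center 0.67 [0.72 0.33] [ 0.781 -0.075  0.016]
top deadweight_center 0.74 [0.275 0.508] [0.577 0.406 0.03 ]
top [0.40441056 0.14283965 1.06225942] None dict_keys(['image', 'range_z', 'K', 'world_from_camera', 'shot'])
```

View pics/scene1.png

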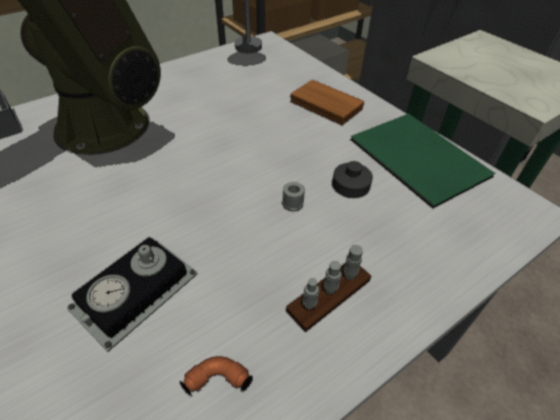

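```bash
python3 - <<'E'
from h import *
c=camera('top');T=W(c);P=cloud(c,T).reshape(-1,3)
for nm,xy,z0,z1,r in [('collar',(.544,.256),.045,.056,.05),('tip',(.55,-.08),.08,.092,.03),('boss',(.55,-.08),.048,.055,.045)]:
    m=(np.hypot(P[:,0]-xy[0],P[:,1]-xy[1])<r)&(P[:,2]>z0)&(P[:,2]<z1);Q=P[m]
    print(nm,m.sum(),Q.mean(0),(Q.max(0)+Q.min(0))/2,np.ptp(Q,0))
o=get_obs();c=camera('wrist');print(np.array(c['T_tool_cam']).round(3),c['K'])
E
```

```text
collar 334 [0.54989319 0.25306814 0.04899358] [0.54977816 0.25268276 0.04940413] [0.04683323 0.04643826 0.00872926]
tip 120 [ 0.55027497 -0.08373815  0.08412091] [ 0.55037698 -0.0830179   0.0839435 ] [0.02271151 0.02253402 0.00783391]
boss 645 [ 0.54960743 -0.08238415  0.05117563] [ 0.54971554 -0.08218341  0.05150105] [0.08743241 0.08267924 0.00699424]
[[ 0.     0.968  0.252  0.074]
 [ 1.    -0.     0.     0.   ]
 [ 0.     0.252 -0.968 -0.179]
 [ 0.     0.     0.     1.   ]] [[299.22769974   0.         278.78740843]
 [  0.         299.22769974 211.81162399]
 [  0.           0.           1.        ]]
```

{"name": "jog_arm", "arguments": {
  "rows": [
    [[0.02, -0.0114, 0], 0, 0.094],
    [[0.02, -0.0114, 0], 0, 0.094],
    [[0.02, -0.0114, 0], 0, 0.094],
    [[0.02, -0.0114, 0], 0, 0.094],
    [[0.02, -0.0114, 0], 0, 0.094],
    [[0.02, -0.0114, 0], 0, 0.094],
    [[0.02, -0.0114, 0], 0, 0.094],
    [[0.02, -0.0114, 0], 0, 0.094],
    [[0.02, -0.0114, 0], 0, 0.094],
    [[0.02, -0.0114, 0], 0, 0.094],
    [[0.02, -0.0114, 0], 0, 0.094],
    [[0.02, -0.0114, 0], 0, 0.094]
  ]
}}

```text
time_s: 1.9
ee_pos: [0.3734, -0.2979, 0.2056]
eef_rot: [3.141, -0.0, 0.369]
force: [0.0, -0.6, 0.7]
grip_width: 0.0939
grip_force: 0.0
```

{"name": "jog_arm", "arguments": {
  "rows": [
    [[0.02, -0.0114, 0], 0, 0.094],
    [[0.02, -0.0114, 0], 0, 0.094],
    [[0.02, -0.0114, 0], 0, 0.094],
    [[0.02, -0.0114, 0], 0, 0.094],
    [[0.02, -0.0114, 0], 0, 0.094],
    [[0.02, -0.0114, 0], 0, 0.094],
    [[0.02, -0.0114, 0], 0, 0.094],
    [[0.02, -0.0114, 0], 0, 0.094],
    [[0.02, -0.0114, 0], 0, 0.094],
    [[0.02, -0.0114, 0], 0, 0.094],
    [[0.02, -0.0114, 0], 0, 0.094],
    [[0.02, -0.0114, 0], 0, 0.094]
  ]
}}

```text
time_s: 2.9
ee_pos: [0.548, -0.0838, 0.2055]
eef_rot: [3.142, -0.0, 0.369]
force: [0.2, -0.6, 0.1]
grip_width: 0.0938
grip_force: 0.0
```

{"name": "jog_arm", "arguments": {
  "rows": [
    [[0, 0, 0], 0, 0.094],
    [[0, 0, 0], 0, 0.094],
    [[0, 0, 0], 0, 0.094]
  ]
}}

```text
time_s: 3.15
ee_pos: [0.547, -0.0851, 0.2053]
eef_rot: [-3.142, 0.0, 0.369]
force: [-0.6, -0.0, -0.3]
grip_width: 0.0938
grip_force: 0.0
```

```bash
cat > look.py <<'E'
from h import *
import sys
def look(lab,zt,rt,dz=.004,name=None,guess=None):
    o=get_obs();c=camera('wrist');T=W(c,o);P=cloud(c,T)
    if name: save(c,name)
    rs=spot_point(lab,c)[:2];print(rs)
    g=ray(c,T,rs[0]['at'],zt)[:2] if guess is None else guess
    Q=P.reshape(-1,3);Q=Q[np.hypot(*(Q[:,:2]-g).T)<rt]
    Q=Q[np.abs(Q[:,2]-zt)<dz]
    print(lab,'net',g,'n',len(Q),'mid',(Q.max(0)+Q.min(0))/2,'mean',Q.mean(0),'ptp',np.ptp(Q,axis=0))
    K=np.array(c['K']);
    print('tcp',o['ee_pos'],o['eef_rot'],o['time_s'],o['qpos'].round(3))
    return o,c,T,P
E
python3 - <<'E'
from look import *
o,c,T,P=look('spigot_tip',.086,.02,.003,'w1.png')
Q=P.reshape(-1,3);g=np.array([.55,-.083])
m=(np.hypot(*(Q[:,:2]-g).T)<.045)&(np.abs(Q[:,2]-.052)<.002);B=Q[m];print('boss mid',(B.max(0)+B.min(0))/2,np.ptp(B,axis=0))
E
```

```text
[{'at': [0.5011, 0.4848], 'p': 0.8}]
spigot_tip net [ 0.55247086 -0.08537429] n 335 mid [ 0.55035397 -0.08333203  0.08523114] mean [ 0.5509131  -0.0834352   0.08541011] ptp [0.02192287 0.02174071 0.00444949]
tcp [ 0.54702817 -0.08510881  0.20533471] [-3.14154527e+00  3.49687864e-04  3.68862410e-01] 3.15 [-0.22   0.308  1.51  -0.     1.323  0.982]
boss mid [ 0.55049778 -0.08341524  0.05200779] [0.0628715  0.06261061 0.0038892 ]
```

View pics/w1.png

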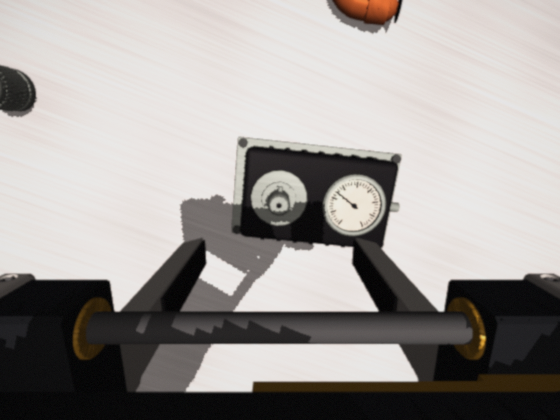

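{"name": "jog_arm", "arguments": {
  "rows": [
    [[0.0104, -0.0262, 0.003], 0, 0.094],
    [[0.0104, -0.0262, 0.003], 0, 0.094],
    [[0.0104, -0.0262, 0.003], 0, 0.094],
    [[0.0104, -0.0262, 0.003], 0, 0.094],
    [[0.0104, -0.0262, 0.003], 0, 0.094],
    [[0.0104, -0.0262, 0.003], 0, 0.094],
    [[0.0104, -0.0262, 0.003], 0, 0.094],
    [[0.0104, -0.0262, 0.003], 0, 0.094],
    [[0.0104, -0.0262, 0.003], 0, 0.094],
    [[0.0104, -0.0262, 0.003], 0, 0.094],
    [[0.0104, -0.0262, 0.003], 0, 0.094],
    [[0.0104, -0.0262, 0.003], 0, 0.094]
  ]
}}

```text
time_s: 4.25
ee_pos: [0.5504, 0.254, 0.1696]
eef_rot: [3.142, -0.0, 0.368]
force: [0.8, -0.3, -0.3]
grip_width: 0.0939
grip_force: 0.0
```

{"name": "jog_arm", "arguments": {
  "rows": [
    [[0, 0, 0], 0, 0.094],
    [[0, 0, 0], 0, 0.094],
    [[0, 0, 0], 0, 0.094]
  ]
}}

```text
time_s: 4.5
ee_pos: [0.5506, 0.2525, 0.1696]
eef_rot: [3.141, 0.0, 0.368]
force: [0.1, -0.3, 0.6]
grip_width: 0.0937
grip_force: 0.0
```

```bash
python3 - <<'E'
from look import *
look('collar_center',.05,.035,.003,guess=np.array([.55,.253]))
E
```

```text
[{'at': [0.4929, 0.4902], 'p': 0.72}]
collar_center net [0.55  0.253] n 1148 mid [0.55010624 0.25411314 0.04949838] mean [0.55091228 0.2545116  0.04969314] ptp [0.04727588 0.04731515 0.00498733]
tcp [0.55055765 0.2525396  0.1695513 ] [3.14139707e+00 2.18768734e-05 3.68194052e-01] 4.5 [ 0.37   0.453  1.397 -0.     1.292  1.572]
```

{"name": "jog_arm", "arguments": {
  "rows": [
    [[0.0005, -0.0017, 0.015], 0, 0.094],
    [[0, 0, 0.0158], 0, 0.094],
    [[0, 0, 0.0158], 0, 0.094],
    [[0, 0, 0.0158], 0, 0.094],
    [[0, 0, 0.0158], 0, 0.094],
    [[0, 0, 0.0158], 0, 0.094],
    [[0, 0, 0.0158], 0, 0.094],
    [[0, 0, 0.0158], 0, 0.094],
    [[0, 0, 0.0158], 0, 0.094],
    [[0, 0, 0.0158], 0, 0.094],
    [[0, 0, 0], 0, 0.094],
    [[0, 0, 0], 0, 0.094]
  ]
}}

```text
time_s: 5.6
ee_pos: [0.5503, 0.2544, 0.0123]
eef_rot: [3.142, 0.001, 0.368]
force: [0.5, 0.7, 0.3]
grip_width: 0.094
grip_force: 0.0
```

{"name": "jog_arm", "arguments": {
  "rows": [
    [[0, 0, 0], 0, 0.03],
    [[0, 0, 0], 0, 0.03],
    [[0, 0, 0], 0, 0.03],
    [[0, 0, 0], 0, 0.03],
    [[0, 0, 0], 0, 0.03],
    [[0, 0, 0], 0, 0.03],
    [[0, 0, 0], 0, 0.03],
    [[0, 0, 0], 0, 0.03],
    [[0, 0, 0], 0, 0.03],
    [[0, 0, 0], 0, 0.03]
  ],
  "squeeze": 45
}}

```text
time_s: 6.43
ee_pos: [0.5503, 0.2552, 0.0123]
eef_rot: [3.142, -0.0, 0.369]
force: [0.3, -1.8, 1.7]
grip_width: 0.0479
grip_force: 45.0
```

{"name": "jog_arm", "arguments": {
  "rows": [
    [[0, 0, -0.0135], 0, 0.03],
    [[0, 0, -0.0135], 0, 0.03],
    [[0, 0, -0.0135], 0, 0.03],
    [[0, 0, -0.0135], 0, 0.03],
    [[0, 0, -0.0135], 0, 0.03],
    [[0, 0, -0.0135], 0, 0.03],
    [[0, 0, -0.0135], 0, 0.03],
    [[0, 0, -0.0135], 0, 0.03],
    [[0, 0, -0.0135], 0, 0.03],
    [[0, 0, -0.0135], 0, 0.03],
    [[0, 0, 0], 0, 0.03],
    [[0, 0, 0], 0, 0.03]
  ]
}}

```text
time_s: 7.43
ee_pos: [0.5504, 0.2554, 0.1484]
eef_rot: [-3.142, -0.002, 0.369]
force: [-0.0, 0.8, -4.7]
grip_width: 0.0482
grip_force: 45.0
```

{"name": "jog_arm", "arguments": {
  "rows": [
    [[-0.0102, 0.0263, 0], 0, 0.03],
    [[-0.0102, 0.0263, 0], 0, 0.03],
    [[-0.0102, 0.0263, 0], 0, 0.03],
    [[-0.0102, 0.0263, 0], 0, 0.03],
    [[-0.0102, 0.0263, 0], 0, 0.03],
    [[-0.0102, 0.0263, 0], 0, 0.03],
    [[-0.0102, 0.0263, 0], 0, 0.03],
    [[-0.0102, 0.0263, 0], 0, 0.03],
    [[-0.0102, 0.0263, 0], 0, 0.03],
    [[-0.0102, 0.0263, 0], 0, 0.03],
    [[-0.0102, 0.0263, 0], 0, 0.03],
    [[-0.0102, 0.0263, 0], 0, 0.03]
  ]
}}

```text
time_s: 8.43
ee_pos: [0.5492, -0.0845, 0.1466]
eef_rot: [-3.141, 0.001, 0.369]
force: [0.9, -0.2, -5.0]
grip_width: 0.0479
grip_force: 45.0
```

{"name": "jog_arm", "arguments": {
  "rows": [
    [[0, 0, 0], 0, 0.03],
    [[0, 0, 0], 0, 0.03],
    [[0, 0, 0], 0, 0.03]
  ]
}}

```text
time_s: 8.68
ee_pos: [0.5495, -0.0829, 0.1467]
eef_rot: [-3.141, 0.001, 0.369]
force: [0.4, -0.3, -5.0]
grip_width: 0.048
grip_force: 45.0
```

```bash
python3 - <<'E'
from look import *
o=get_obs()
o,c,T,P=look('collar_center',o['ee_pos'][2]+.038,.03,.004,'w2.png',guess=o['ee_pos'][:2])
c=camera('scene');save(c,'s2.png');P=cloud(c,W(c)).reshape(-1,3)
m=(np.hypot(*(P[:,:2]-o['ee_pos'][:2]).T)<.04)&(np.abs(P[:,2]-o['ee_pos'][2]-.01)<.018);print(m.sum(),circ(P[m]))
c=camera('top');P=cloud(c,W(c)).reshape(-1,3);m=(np.hypot(*(P[:,:2]-o['ee_pos'][:2]).T)<.03)&(np.abs(P[:,2]-o['ee_pos'][2]-.038)<.004);print(m.sum())
E
```

```text
[{'at': [0.4955, 0.6276], 'p': 0.97}]
collar_center net [ 0.54952362 -0.08290331] n 4169 mid [ 0.55015558 -0.08056512  0.18467568] mean [ 0.55260229 -0.08188265  0.18397907] ptp [0.04564139 0.05523658 0.00798986]
tcp [ 0.54952362 -0.08290331  0.14667662] [-3.14076167e+00  8.08758404e-04  3.68555559e-01] 8.6833 [-0.216  0.367  1.573  0.     1.202  0.986]
663 (array([ 0.55005945, -0.08448356]), np.float64(0.02426526667488323))
0
```

View pics/w2.png

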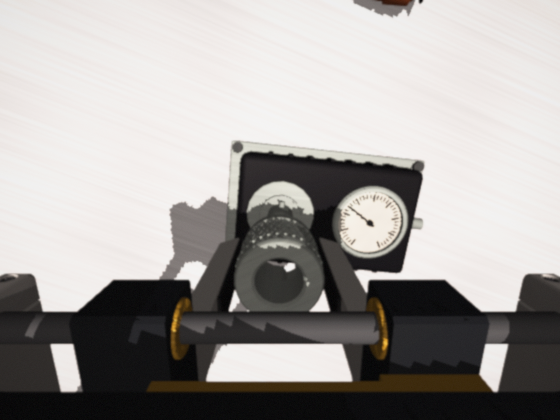

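View pics/s2.png

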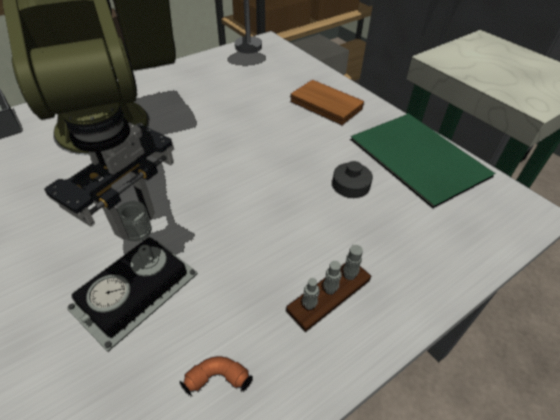

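```bash
python3 - <<'E'
from h import *
from scipy import ndimage as nd
o=get_obs();c=camera('wrist');T=W(c,o);P=cloud(c,T);tcp=o['ee_pos']
r=np.hypot(P[...,0]-tcp[0],P[...,1]-tcp[1])
zt=np.nanmedian(P[...,2][(r<.022)&(r>.016)&(abs(P[...,2]-tcp[2]-.038)<.004)]);print('top',zt,zt-tcp[2])
off=abs(P[...,2]-zt)>.0015
l,n=nd.label(off);k=l[286,280];v,u=np.where(l==k);print(len(v),u.min(),u.max(),v.min(),v.max())
X=np.array([ray(c,T,(a/560,b/420),zt) for a,b in zip(u,v)])
m=X.mean(0);mid=(X.max(0)+X.min(0))/2;Rt=R.from_euler('xyz',o['eef_rot']).as_matrix()
print(m,mid,np.ptp(X,axis=0),'in tool',Rt.T@(mid-tcp),Rt.T@(m-tcp))
# spigot->needed tool shift
for ctr in (m,): print('to spigot',Rt.T@(np.array([.5504,-.0833,0])-np.r_[ctr[:2],0]))
E
```

```text
top 0.18470742133576207 0.0375544918885741
1781 252 304 257 304
[ 0.5501585  -0.08246654  0.18470742] [ 0.54976084 -0.08288733  0.18470742] [2.65343671e-02 2.72533443e-02 5.55111512e-17] in tool [-0.00028896  0.00039134 -0.0375545 ] [ 0.00023395  0.00014283 -0.03755455]
to spigot [-7.62251856e-05  8.64384506e-04 -1.06452549e-07]
```

{"name": "jog_arm", "arguments": {
  "rows": [
    [[0.0002, 0.0007, 0.007], 0, 0.03],
    [[0, 0, 0.008], 0, 0.03],
    [[0, 0, 0.008], 0, 0.03],
    [[0, 0, 0.008], 0, 0.03],
    [[0, 0, 0.008], 0, 0.03],
    [[0, 0, 0.004], 0, 0.03],
    [[0, 0, 0.002], 0, 0.03],
    [[0, 0, 0.002], 0, 0.03],
    [[0, 0, 0.002], 0, 0.03],
    [[0, 0, 0.002], 0, 0.03],
    [[0, 0, 0.002], 0, 0.03],
    [[0, 0, 0.002], 0, 0.03]
  ]
}}

```text
time_s: 9.93
ee_pos: [0.5504, -0.0839, 0.0922]
eef_rot: [3.141, -0.0, 0.369]
force: [-0.5, 0.5, -5.1]
grip_width: 0.0478
grip_force: 45.0
```

```bash
python3 -c "
from h import *
o=get_obs();print(o['ee_pos'],o['force'],o['moment'])"
```

```text
[ 0.55039694 -0.08386483  0.09223608] [-0.50373867  0.51434597 -5.0664249 ] [ 0.02975715 -0.06929527  0.07209961]
```

{"name": "jog_arm", "arguments": {
  "rows": [
    [[0, 0, 0.002], 0, 0.03],
    [[0, 0, 0.002], 0, 0.03],
    [[0, 0, 0.002], 0, 0.03],
    [[0, 0, 0.002], 0, 0.03],
    [[0, 0, 0.001], 0, 0.03],
    [[0, 0, 0.001], 0, 0.03],
    [[0, 0, 0], 0, 0.03]
  ]
}}

```text
time_s: 10.52
ee_pos: [0.5504, -0.0838, 0.0826]
eef_rot: [3.142, -0.0, 0.369]
force: [-2.6, 0.5, 0.6]
grip_width: 0.0477
grip_force: 45.0
```

{"name": "jog_arm", "arguments": {
  "rows": [
    [[0, 0, 0.001], 0, 0.03],
    [[0, 0, 0.0005], 0, 0.03],
    [[0, 0, 0], -4, 0.03],
    [[0, 0, 0], -4, 0.03],
    [[0, 0, 0], -4, 0.03],
    [[0, 0, 0], -4, 0.03],
    [[0, 0, 0], -4, 0.03]
  ]
}}

```text
time_s: 11.1
ee_pos: [0.5504, -0.0838, 0.0807]
eef_rot: [3.141, -0.0, 0.721]
force: [0.1, 0.3, -4.6]
grip_width: 0.0478
grip_force: 45.0
```

{"name": "jog_arm", "arguments": {
  "rows": [
    [[0, 0, 0], 0, 0.03],
    [[0, 0, 0.001], 0, 0.03],
    [[0, 0, 0.001], 0, 0.03],
    [[0, 0, 0.001], 0, 0.03],
    [[0, 0, 0], 0, 0.03]
  ]
}}

```text
time_s: 11.52
ee_pos: [0.5502, -0.0838, 0.0774]
eef_rot: [-3.141, 0.0, 0.717]
force: [-0.1, -0.1, -4.4]
grip_width: 0.048
grip_force: 45.0
```

```bash
python3 -c "
from h import *
o=get_obs();print(o['ee_pos'],o['eef_rot'],o['force'],o['moment'])"
```

```text
[ 0.55018483 -0.08381655  0.07741159] [-3.14122541e+00  2.94146561e-04  7.16806305e-01] [-0.09106054 -0.06432061 -4.40234905] [0.01485222 0.0036714  0.03966484]
```

{"name": "jog_arm", "arguments": {
  "rows": [
    [[0, 0, 0.002], 0, 0.03],
    [[0, 0, 0.002], 0, 0.03],
    [[0, 0, 0.002], 0, 0.03],
    [[0, 0, 0.0015], 0, 0.03],
    [[0, 0, 0.001], 0, 0.03],
    [[0, 0, 0.001], 0, 0.03],
    [[0, 0, 0.001], 0, 0.03],
    [[0, 0, 0.001], 0, 0.03],
    [[0, 0, 0], 0, 0.03]
  ],
  "squeeze": 58
}}

```text
time_s: 12.27
ee_pos: [0.5504, -0.0838, 0.0666]
eef_rot: [3.141, -0.0, 0.718]
force: [-4.8, 1.1, 4.8]
grip_width: 0.0482
grip_force: 58.0
```

{"name": "jog_arm", "arguments": {
  "rows": [
    [[0, 0, 0.001], 0, 0.03],
    [[0, 0, 0.001], 0, 0.03],
    [[0, 0, 0.001], 0, 0.03],
    [[0, 0, 0.0005], 0, 0.03],
    [[0, 0, 0], 0, 0.03],
    [[0, 0, 0], 0, 0.03],
    [[0, 0, 0], 0, 0.03]
  ]
}}

```text
time_s: 12.85
ee_pos: [0.5504, -0.0838, 0.0643]
eef_rot: [3.141, -0.0, 0.718]
force: [-10.3, 1.3, 18.5]
grip_width: 0.0476
grip_force: 58.0
```

```bash
python3 - <<'E'
from h import *
o=get_obs();print(o['ee_pos'],o['force'],o['moment'],o['grip_force'])
c=camera('wrist');T=W(c,o);P=cloud(c,T);save(c,'w3.png');tcp=o['ee_pos']
r=np.hypot(P[...,0]-tcp[0],P[...,1]-tcp[1])
zz=P[...,2];print('top',np.nanmedian(zz[(r<.022)&(r>.015)&(abs(zz-.102)<.006)]))
E
```

```text
[ 0.55041252 -0.08383429  0.06426913] [-10.26289839   1.31662185  18.45084522] [ 0.49067196  2.18894932 -0.02568629] 58.007283518090844
top 0.10186034908833518
```

View pics/w3.png

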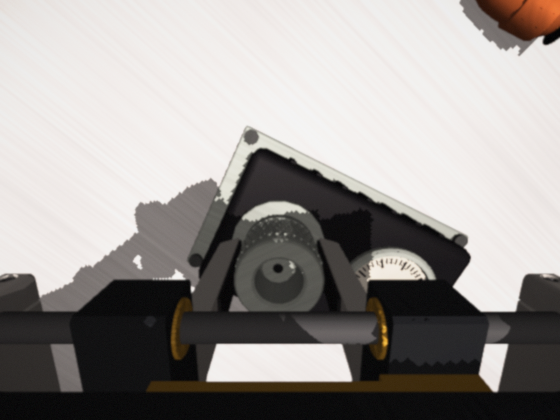

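```bash
python3 -c "
from station import *
print(hand_in())"
```

```text
the job is handed in; nothing more can be done
None
```

The collar is keyed onto the spigot, pushed fully home on the boss (top measured at 101.9 mm above the bench; fully home is 102) and still gripped at 58 N; I handed the job in at about 13 s of the 58 s allowed, but `hand_in()` returned no verdict.

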